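Lock the stand's sliding leg at its length line

ROBOT

A 6-joint arm with a two-finger parallel gripper is mounted at the origin on the work surface. World frame = base frame: x ahead of the robot, y to its left, z up, the work surface at z = 0. Lengths are in m, angles in rad, forces in N, time in s.
With the tool pointing down it reaches from about 0.275 to 0.825 m from the base axis. Payload 5.2 kg.
Tool frame: the origin (TCP) lies on the centre line of the jaws, within the pads' length; the fingertips stand arm.tip_extent ahead of it and the grasp point (between the pads) lies 8 mm behind it (arm.tip_extent is the distance from the TCP to the fingertips, in m); z points along the fingers, y is the line along which they close (so a half turn about z gives the same grasp; the last joint's range is limited). The gripper opens to 93 mm and grips with 3 to 60 N. Pads are 15 mm wide; open, the fingers measure 128 mm over their backs; the gripper's body (75 mm by 188 mm) begins 65 mm behind the grasp point.
Start: joints at [1.094, 0.259, 1.535, -0, 1.348, -0.203], TCP at [0.149, 0.53, 0.23] pointing down, gripper open.
Joint ranges: [-3.14, 3.14], [-0.91, 2.08], [0.19, 2.58], [-1.22, 4.36], [0.22, 2.71], [-3.12, 3.12]. Speed limits (rad/s): [2.57, 2.57, 3.14, 3.14, 3.14, 3.14].

INTERFACE

Orientations are given as [roll, pitch, yaw] about the fixed x, y, z axes, in that order (R = Rz(yaw) Ry(pitch) Rx(roll)).
In Python, from workcell import arm, viewer gives the robot as it stands.
- The arm moves only by the tool carry_out, never from a script. Its argument "deltas" is a list of rows, each a list of 6 numbers: the shift along the tool's x, y, z in parts of the range, where 1.0 means 0.25 m, then the turn, a rotation vector about the tool's x, y, z in a scale on which 1.0 is pi/2 rad. In form: [[dx, dy, dz, ax, ay, az], ...]. A call has 1 to 5 rows; each row is the pose to reach, as a shift and turn from the pose commanded when the call began, along the tool's axes at that moment; what a row does not reach only later rows make up. A row lasts 1/10 s, in which the tool goes at most 50 mm and 8.59 degrees, less where a joint would pass 70% of its speed; a pose out of reach is approached as far as the arm can. A shift or turn number past 1, either way, is cut back to 1. A call with a gripper value outside its range is refused whole. "claw" is the finger opening in m, from 0 to 0.093, set as the call begins (left out, the last holds). The fingers move at their own pace and stop on an object; the grip force is fixed at half the most. Time passes only in rows, so rows that repeat a pose let the fingers close. It gives the time, the measured TCP pose, the force, the opening and the grip force at its end, in the units of the state.
- arm.sense(): the state, without advancing time (a new reading comes with each control period).
- viewer.camera(name): name is "scene" or "top"; returns a dict with "frame" (420x560x3 uint8, red, green, blue), "range_z" (420x560 float32, m along the optical axis (not along the pixel's ray), 0 where there is no reading), "intrinsics" (3x3 intrinsics, pixels), "D" ([k1, k2, p1, p2, k3] as OpenCV has them; the pictures are not rectified), "R" (3x3) and "t" (3): a world point X has camera coordinates R X + t. Camera axes: x right, y down, z forward; pixel columns grow to the right and rows downward; lengths in m; the calibration is good to about 2 mm. A picture is of the moment at which its call begins.
- arm.sign_off(): hands the job in; it is judged then, once.
The state is a dict: "clock": time; "joint_pos": joint angles; "joint_vel": joint speeds; "effort": joint torques, N m; "tool_pos": TCP position; "eef_rot": TCP orientation; "contact_force": force on the tool from outside, world axes, zero at the start; "moment": the same for the moment, N m; "width": finger opening in m; "finger_force": force on a finger pad.
Only numpy, scipy, OpenCV 4.12 (cv2) and the standard library are available. Lean on these libraries where they do the work, as an engineer would, in place of code of your own. Each camera call takes 0.05 s, during which the arm holds its last target. There are 200 camera calls.

TASK

The tablet stand lies on its face on the shelf: hook its sprung sliding leg behind the foot bar and pull it out until the full-width line across the leg lies right under the tip of the fixed pointer. Holding the leg there, squeeze its cam lever fully shut against the side of the leg, and finish still holding the leg, line under the tip, with leg and shut lever pinched in the gripper. Leave the kitchenware around it where it is.

Things in the scene. Friction and masses are not known exactly. Their poses are not given: they have to be found in the camera images.
- stand: Fixed tablet stand lying face down: dark wooden board 260 x 180 x 12 mm (x = -10 to 250 mm) with a steel channel along its middle and a steel collar, 53 mm high, at the channel's end. Origin on the table under the collar's outer face, on the leg's centre line; x runs along the leg into the channel, away from the foot bar; z up.
- leg: Aluminium bar 16 mm wide (y), 24 to 46 mm above the table, sliding in the channel along the stand's x (out = -x). Origin on the table on its centre line, at the stand's origin when fully in, moving with it; axes as the stand's. Starts fully in; travel 110 mm. A spring draws it in with 4 to 5 N whenever not held, also with the lever shut. Carries the lever on its +y side.
- leg_foot (a point): Middle of the inner face (towards the stand) of the crosswise foot bar at the leg's outer end, at x = -106, y = 0, z = 35 mm of the leg's frame. The bar is 12 mm thick, 22 to 48 mm above the table, y = -60 to 60 mm, then rubber caps to 72 mm, 2 mm prouder.
- leg_line (a point): Middle of the full-width dark line (5 mm wide, 16 mm long) across the leg's top, at x = 105, y = 0, z = 46 mm of the leg's frame; the thin half-width ticks do not count. It comes under the pointer when the leg is 40 to 75 mm out. Axes as the stand's.
- pointer_tip (a point): Lower end of the fixed steel pointer's needle, 4 mm above the leg's top, 30 to 65 mm from the collar's outer face along the stand's x; its arch stands on the board and reaches 77 mm high. Axes as the stand's. Does not move.
- leg_grip (a point): Where to squeeze, along y, from above: x = -95, y = 3, z = 35 mm of the leg's frame, 11 mm inside the foot bar's inner face, midway between the leg's -y face (y = -8 mm) and the shut lever's outer face (y = 14 mm): 22 mm wide when shut, up to 46 mm with the lever open. Bare table below. Axes as the stand's.
- lever (a joint): Cam lever angle in rad about a vertical hinge on the leg at x = -22, y = 11.5 mm of the leg's frame: 0 = fully shut, lying along the +y side of the leg; starts 0.20 to 0.28 open, stop at 0.30. Opens by its free end swinging away from the leg (+y). It stays where it is left and takes about 3 N near the tip to move.
- lever_tip (a point): Free end of the flat steel cam lever (80 mm from hinge to tip, 5 mm thick, 26 to 44 mm above the table), pointing towards the foot bar; shut it lies at x = -102, y = 11.5 mm of the leg's frame, open up to 22 mm farther out in y.
- canister: Bystander: glass canister with hinged lid, 110 mm wide, 168 mm high; origin under its centre.
- ladle: Bystander: steel soup ladle lying along its x, 325 mm long (x = -175 to 154 mm), bowl 88 mm wide and 30 mm high at x = 110 mm; origin on the table.
- plate: Bystander: yellow melamine plate, 210 mm wide, 20 mm high; origin under its centre.
- chopsticks: Bystander: wooden chopstick pair, 227 mm long along x, on a ceramic rest 55 mm wide, 24 mm high; origin on the table under the middle.
- funnel: Bystander: red plastic funnel standing mouth down, 100 mm wide, 110 mm high; origin under its centre.
- spice_jar: Bystander: small jar, 44 mm wide, 100 mm high; origin under its centre.
- mug: Bystander: white mug, 76 mm wide, 90 mm high; origin under its centre.

How it is judged:
On the way, in this order (a step that is already met when the one before it is completed fails the run):
1. the leg is held by the fingers with its line within 4 mm of the pointer tip along the leg, the lever still open (over 0.12 rad) (x of leg_line in the frame of pointer_tip between -0.004 and 0.004 m and contact force between the fingers and leg above 2 N and value of joint lever above 0.12 rad), for 0.2 s.
2. with the leg still held at the line, the lever is shut (under 0.05 rad) (x of leg_line in the frame of pointer_tip between -0.004 and 0.004 m and contact force between the fingers and leg above 2 N and value of joint lever below 0.05 rad), for 0.2 s.
At the end, for the whole second after the job is handed in: The leg's line is within 4 mm of the pointer tip along the leg, the lever is shut (under 0.05 rad), the leg is still, and the gripper is still squeezing leg and lever between its fingers (over 8 N in all on the leg with its lever, tool within 15 mm of the middle between their outer faces) (x of leg_line in the frame of pointer_tip between -0.004 and 0.004 m and contact force between the fingers and leg above 8 N and value of joint lever below 0.05 rad and y of the grasp point in the frame of leg between -0.012 and 0.018 m and linear speed of leg below 0.01 m/s); the arm keeps its last pose, push and grip.
It fails at once if the lever is swung shut (under 0.10 rad) while the line is more than 8 mm from the pointer tip (value of joint lever below 0.1 rad and not (x of leg_line in the frame of pointer_tip between -0.008 and 0.008 m)).
It fails at once if a bystander is shifted by more than 20 mm or the funnel, jar, canister or mug knocked over (distance of any of canister, ladle, plate, chopsticks, funnel, spice_jar, mug from where it was at the start of the episode above 0.02 m or angle between any of canister, funnel, spice_jar, mug's own z axis and vertical above 0.4 rad).
It also fails if it takes over 32 s, if anything falls off the work surface, if the arm or the gripper's body presses on something with over 40 N, if the wrist force passes 120 N, or if a joint passes its speed limit or range.

## Working session

There is one attempt and no reset: what is moved stays moved. The work goes in short steps, Python scripts to look and compute and a tool call to move; the robot and the scene stay as the last step left them, time stands still between calls to the robot, and variables do not carry over. Pictures are saved under pics/ and viewed, at most 10 in all, crops included, and the job is handed in when it is done.

Besides the shell and the picture viewer there is one more tool, called by a JSON object that holds its "fn" and its "kwargs", one argument or row to a line. carry_out: Moves the arm, as the interface text tells. Its arguments: {"type":"object","properties":{"deltas":{"type":"array","items":{"type":"array","items":{"type":"number"}}},"claw":{"type":"number"}},"required":["deltas"]}

```bash
mkdir -p pics; cat > h.py <<'E'
import numpy as np, cv2
from workcell import arm, viewer
def cast(c,uv,z):
    uv=np.array(uv,float).reshape(-1,1,2)
    n=cv2.undistortPoints(uv,np.array(c["intrinsics"]),np.array(c["D"])).reshape(-1,2)
    R=np.array(c["R"]);t=np.array(c["t"]);C=-R.T@t
    d=np.c_[n,np.ones(len(n))]@R
    return C+d*((z-C[2])/d[:,2])[:,None]
def depthpts(c):
    h,w=c["range_z"].shape
    u,v=np.meshgrid(np.arange(w),np.arange(h))
    n=cv2.undistortPoints(np.stack([u,v],-1).reshape(-1,1,2).astype(float),np.array(c["intrinsics"]),np.array(c["D"])).reshape(-1,2)
    z=c["range_z"].reshape(-1,1)
    P=np.c_[n,np.ones(len(n))]*z
    return ((P-np.array(c["t"]))@np.array(c["R"])).reshape(h,w,3)
def proj(c,X):
    return cv2.projectPoints(np.array(X,float).reshape(-1,3),cv2.Rodrigues(np.array(c["R"]))[0],np.array(c["t"]),np.array(c["intrinsics"]),np.array(c["D"]))[0].reshape(-1,2)
def save(c,n): cv2.imwrite(n,c["frame"][...,::-1])
E
python3 - <<'E'
from h import *
for n in("top","scene"):
    c=viewer.camera(n);save(c,f"pics/{n}0.png")
    R=np.array(c["R"]);print(n,-R.T@np.array(c["t"]),R[2],c["intrinsics"][0][0])
    np.savez(f"{n}0.npz",**c)
print(arm.sense(),arm.tip_extent)
E
```

```text
top [ 0.5102209  -0.02291937  1.08397465] [ 0.03865658  0.00258073 -0.99924922] 403.8348990011237
scene [ 1.19356538 -0.06997687  1.06536417] [-0.54288811  0.04810426 -0.83842619] 392.4030473348539
{'clock': 0.1, 'joint_pos': array([ 1.09417192e+00,  2.59259598e-01,  1.53594971e+00,  1.01529447e-05,
        1.34801540e+00, -2.02785724e-01]), 'joint_vel': array([ 0.00110981, -0.00124423, -0.00309037, -0.00130207, -0.00130712,
        0.00022473]), 'effort': array([ 1.19620836e-03, -4.38211799e+01, -2.84641296e+01,  7.18084211e-02,
        3.63097794e-02, -5.29086321e-05]), 'tool_pos': array([0.14848285, 0.52909124, 0.2289161 ]), 'eef_rot': array([-3.13999603e+00, -3.38389495e-04,  2.86775145e+00]), 'contact_force': array([0.35243406, 0.51706205, 0.1792327 ]), 'moment': array([-0.0180517 , -0.00142789, -0.00693465]), 'finger_force': 0.0, 'width': 0.09295338752103496} 0.011
```

View pics/top0.png

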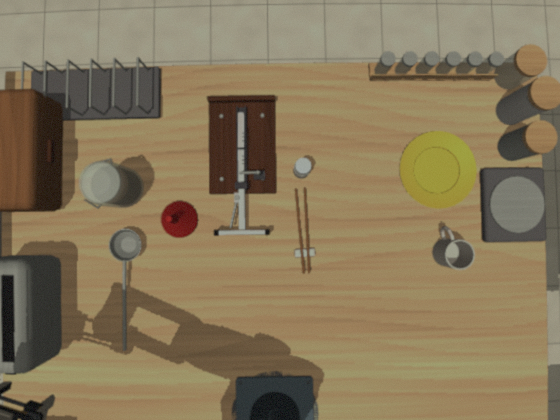

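View pics/scene0.png

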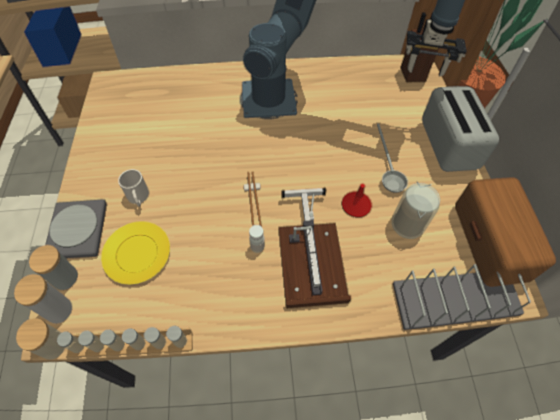

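The top view shows the stand (board at 209–275, 96–193) with its leg pointing to the robot and the foot bar at about (242,232). The pointer is near (258,176), the funnel at (180,219), the jar at (303,167) and the chopsticks at (303,230). The scene view agrees, with the foot bar at (303,193). I'll enlarge both.

```bash
python3 - <<'E'
from h import *
a=cv2.imread("pics/top0.png")[85:245,195:320]; b=cv2.imread("pics/scene0.png")[175:310,260:360]
a=cv2.resize(a,(469,600),interpolation=cv2.INTER_CUBIC); b=cv2.resize(b,(331,447),interpolation=cv2.INTER_CUBIC)
o=np.zeros((600,800,3),np.uint8);o[:,:469]=a;o[:447,469:]=b
cv2.imwrite("pics/crop0.png",o)
for n in("top","scene"):
    c=dict(np.load(f"{n}0.npz"));P=depthpts(c)
    m=(P[...,2]>.04)&(P[...,2]<.056)&(P[...,0]>.35)&(P[...,0]<.56)&(abs(P[...,1]-.07)<.1)
    q=P[m];print(n,len(q),q.mean(0),q.min(0),q.max(0))
    m=m&(P[...,0]<q[:,0].min()+.02);r=cv2.minAreaRect((P[m][:,:2]*1000).astype(np.float32));print(r,np.median(P[m][:,2]))
E
```

```text
top 470 [0.50541839 0.08072447 0.04700973] [0.48232056 0.00697881 0.04001864] [0.55888451 0.1486981  0.05461164]
((492.470703125, 77.87532043457031), (19.48232078552246, 141.77066040039062), 0.3681581914424896) 0.04780820928253734
scene 318 [0.50549039 0.07844464 0.04693896] [0.48277232 0.00554508 0.04007633] [0.55969715 0.14928953 0.05409757]
((492.94976806640625, 77.43651580810547), (143.71075439453125, 19.684974670410156), 89.03390502929688) 0.047701329381883435
```

View pics/crop0.png

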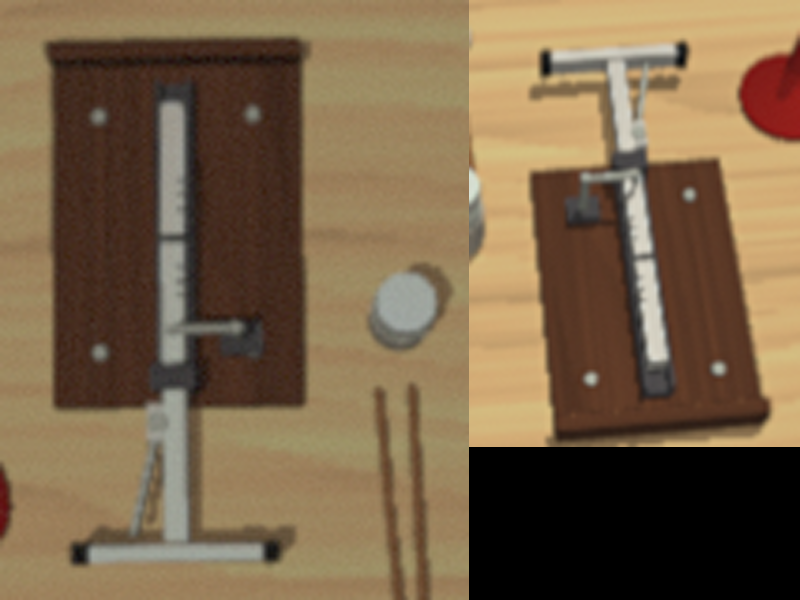

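The crop shows the full-width line at about (173,238), which is top px (241,148). The needle end is near (172,330), top px (241,173). The lever stands open on the left (+y) side with its tip at (136,533). Next I'll measure the line, pointer and axis from both views.

```bash
python3 - <<'E'
from h import *
o=np.zeros((560,800,3),np.uint8)
for i,(n,(u,v)) in enumerate({"top":(243,172),"scene":(305,228)}.items()):
    k=cv2.imread(f"pics/{n}0.png")[v-28:v+28,u-20:u+20]
    o[:,i*400:i*400+400]=cv2.resize(k,(400,560),interpolation=cv2.INTER_NEAREST)
cv2.imwrite("pics/crop1.png",o)
for n in("top","scene"):
    c=dict(np.load(f"{n}0.npz"));P=depthpts(c);g=cv2.cvtColor(c["frame"],cv2.COLOR_RGB2GRAY)
    m=(P[...,2]>.06)&(P[...,2]<.09)&(P[...,0]>.6)&(P[...,0]<.72)&(P[...,1]>.0)&(P[...,1]<.12)
    for p,(v,u) in zip(P[m],np.argwhere(m)): print(n,u,v,p.round(4))
    # leg centreline on plane z=.046: bright pixels between foot and collar, and beyond pointer
    pts=[]
    for x in list(np.arange(.51,.57,.005))+list(np.arange(.67,.70,.005))+list(np.arange(.72,.76,.005)):
        ys=np.arange(.05,.11,.0005)
        uv=proj(c,np.c_[np.full_like(ys,x),ys,np.full_like(ys,.046)]).astype(np.float32)
        s=cv2.remap(g,uv[:,0].reshape(1,-1),uv[:,1].reshape(1,-1),cv2.INTER_LINEAR)[0].astype(float)
        if x>.66:
            w=s>130
            pts.append((x,ys[w].mean(),w.sum()*.5))
    pts=np.array(pts);print(pts.round(4).tolist());f=np.polyfit(pts[:,0],pts[:,1],1);print("axis",f)
    xs=np.arange(.47,.78,.001)
    for off in(-.004,0,.004):
        uv=proj(c,np.c_[xs,np.polyval(f,xs)+off,np.full_like(xs,.046)]).astype(np.float32)
        s=cv2.remap(g,uv[:,0].reshape(1,-1),uv[:,1].reshape(1,-1),cv2.INTER_LINEAR)[0]
        print(off,"line",[(round(x,3),int(v)) for x,v in zip(xs,s) if .695<x<.725], "collar",[(round(x,3),int(v)) for x,v in zip(xs,s) if .59<x<.66][::2])
E
```

```text
top 239 171 [0.6429 0.0797 0.0751]
top 240 171 [0.6429 0.0773 0.0745]
top 241 171 [0.6429 0.0747 0.0748]
top 242 171 [0.6432 0.0725 0.0721]
top 243 171 [0.6424 0.0694 0.0776]
top 244 171 [0.6424 0.0669 0.0774]
top 245 171 [0.6427 0.0647 0.0748]
top 246 171 [0.6423 0.0619 0.0771]
top 247 171 [0.6426 0.0596 0.0747]
top 248 171 [0.6422 0.0569 0.0776]
top 249 171 [0.642  0.0543 0.0789]
top 250 171 [0.6422 0.0519 0.0771]
top 251 171 [0.6424 0.0496 0.075 ]
top 252 171 [0.6424 0.0471 0.0746]
top 253 171 [0.6418 0.0442 0.0792]
top 254 171 [0.6419 0.0418 0.0782]
top 255 171 [0.642  0.0394 0.0773]
top 256 171 [0.6418 0.0368 0.0783]
top 257 171 [0.6417 0.0343 0.079 ]
top 258 171 [0.6417 0.0318 0.0787]
top 259 171 [0.6414 0.0292 0.0802]
top 239 172 [0.6399 0.0794 0.0789]
top 240 172 [0.6399 0.0769 0.0782]
top 241 172 [0.6401 0.0746 0.0762]
top 242 172 [0.6402 0.0721 0.0758]
top 243 172 [0.6403 0.0697 0.0746]
top 244 172 [0.6402 0.0672 0.0751]
top 245 172 [0.6401 0.0646 0.0756]
top 246 172 [0.6398 0.062  0.0771]
top 247 172 [0.6397 0.0594 0.078 ]
top 248 172 [0.6395 0.0568 0.079 ]
top 249 172 [0.
[... 12921 characters left out ...]
04), 77), (np.float64(0.606), 71), (np.float64(0.608), 72), (np.float64(0.61), 73), (np.float64(0.612), 74), (np.float64(0.614), 78), (np.float64(0.616), 89), (np.float64(0.618), 110), (np.float64(0.62), 135), (np.float64(0.622), 141), (np.float64(0.624), 143), (np.float64(0.626), 135), (np.float64(0.628), 132), (np.float64(0.63), 134), (np.float64(0.632), 145), (np.float64(0.634), 157), (np.float64(0.636), 173), (np.float64(0.638), 186), (np.float64(0.64), 195), (np.float64(0.642), 201), (np.float64(0.644), 204), (np.float64(0.646), 202), (np.float64(0.648), 203), (np.float64(0.65), 203), (np.float64(0.652), 204), (np.float64(0.654), 206), (np.float64(0.656), 205), (np.float64(0.658), 204)]
```

View pics/crop1.png

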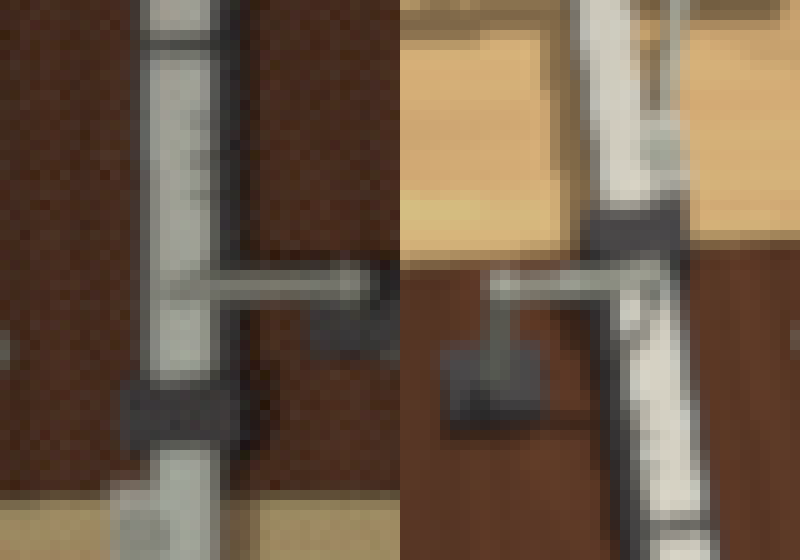

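The second crop shows the arch bar at top row 172, with its end over the leg near column 240 and the line near row 148. Measurements: line x ≈ 0.707 in both views, pointer x ≈ 0.640, collar face ≈ 0.602. That means a pull of about 67 mm, with the grip point near (0.507, 0.082). Moving over it now.

Careful with the scale: shifts go in shares of 0.25 m and turns go in shares of pi/2 rad. That gives: -0.185 m / 0.25 = -0.74, -0.13 m / 0.25 = -0.52.

{"fn": "carry_out", "kwargs": {
  "deltas": [
    [-0.148,-0.104,0,0,0,0],
    [-0.296,-0.208,0,0,0,0],
    [-0.444,-0.312,0,0,0,0],
    [-0.592,-0.416,0,0,0,0],
    [-0.74,-0.52,0,0,0,0]
  ],
  "claw": 0.093
}}

```text
clock: 0.6
tool_pos: [0.2921, 0.3528, 0.2294]
eef_rot: [-3.141, -0.0, 2.868]
contact_force: [-0.8, 0.6, -0.1]
width: 0.0931
finger_force: 0.0
```

In the tool's units: -0.185 m / 0.25 = -0.74, -0.148 m / 0.25 = -0.592.

{"fn": "carry_out", "kwargs": {
  "deltas": [
    [-0.148,-0.104,0,0,0,0],
    [-0.296,-0.208,0,0,0,0],
    [-0.444,-0.312,0,0,0,0],
    [-0.592,-0.416,0,0,0,0],
    [-0.74,-0.52,0,0,0,0]
  ]
}}

```text
clock: 1.1
tool_pos: [0.4352, 0.1775, 0.2295]
eef_rot: [-3.142, -0.0, 2.868]
contact_force: [1.1, -0.1, -0.7]
width: 0.0928
finger_force: 0.0
```

In the tool's units: -0.099 m / 0.25 = -0.396, -0.073 m / 0.25 = -0.292, -0.268 rad / 1.5708 = -0.1706.

{"fn": "carry_out", "kwargs": {
  "deltas": [
    [-0.132,-0.096,0,0,0,-0.0573],
    [-0.264,-0.192,0,0,0,-0.1146],
    [-0.396,-0.292,0,0,0,-0.1706],
    [-0.396,-0.292,0,0,0,-0.1706],
    [-0.396,-0.292,0,0,0,-0.1706]
  ]
}}

```text
clock: 1.6
tool_pos: [0.51, 0.0816, 0.2289]
eef_rot: [3.141, -0.002, 3.133]
contact_force: [-0.5, 0.2, -0.6]
width: 0.093
finger_force: 0.0
```

In the tool's units: 0.15 m / 0.25 = 0.6, 0.14 m / 0.25 = 0.56.

{"fn": "carry_out", "kwargs": {
  "deltas": [
    [0,0,0.16,0,0,0],
    [0,0,0.32,0,0,0],
    [0,0,0.48,0,0,0],
    [0,0,0.56,0,0,0],
    [0,0,0.6,0,0,0]
  ]
}}

```text
clock: 2.1
tool_pos: [0.5075, 0.0837, 0.0776]
eef_rot: [3.141, -0.005, 3.137]
contact_force: [-0.8, 0.2, -0.3]
width: 0.0928
finger_force: 0.0
```

In the tool's units: 0.052 m / 0.25 = 0.208, 0.045 m / 0.25 = 0.18.

{"fn": "carry_out", "kwargs": {
  "deltas": [
    [0,0,0.06,0,0,0],
    [0,0,0.12,0,0,0],
    [0,0,0.18,0,0,0],
    [0,0,0.208,0,0,0],
    [0,0,0.208,0,0,0]
  ]
}}

```text
clock: 2.6
tool_pos: [0.5096, 0.0828, 0.0275]
eef_rot: [3.141, -0.001, 3.136]
contact_force: [-0.9, -0.7, 0.6]
width: 0.093
finger_force: 0.0
```

```bash
python3 - <<'E'
from h import *
s=arm.sense();print(s["tool_pos"],s["contact_force"],s["width"])
o=np.zeros((600,800,3),np.uint8)
for i,(n,(u,v)) in enumerate({"top":(243,190),"scene":(305,220)}.items()):
    c=viewer.camera(n);k=c["frame"][v-60:v+60,u-40:u+40,::-1]
    o[:,i*400:i*400+400]=cv2.resize(k,(400,600),interpolation=cv2.INTER_NEAREST)
cv2.imwrite("pics/c2.png",o)
E
```

```text
[0.50961264 0.08280927 0.02752045] [-0.91902521 -0.65728511  0.6102763 ] 0.09297953110211554
```

View pics/c2.png

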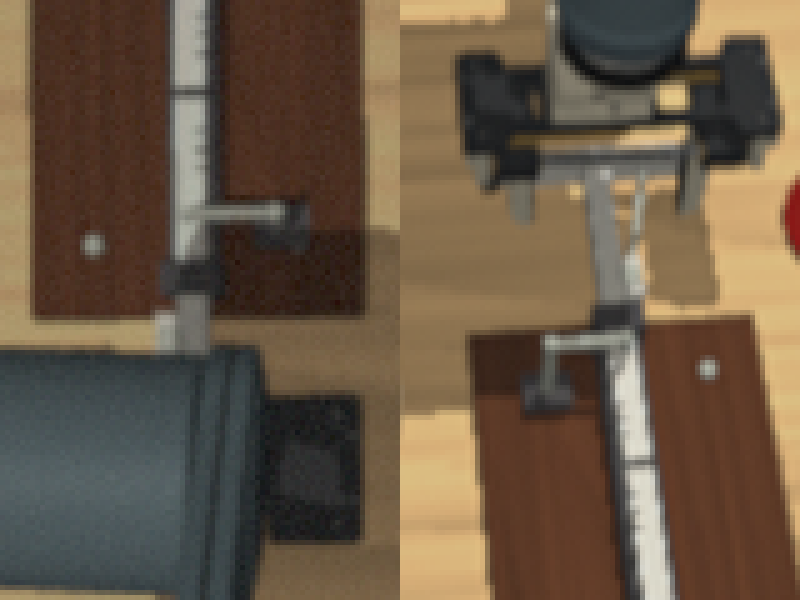

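In both panels the fingers straddle leg and lever inside the foot bar, with the line unmoved at (190,92) in the top panel. Now pulling, stopping short of the pointer.

In the tool's units: 0.06 m / 0.25 = 0.24, 0.05 m / 0.25 = 0.2.

{"fn": "carry_out", "kwargs": {
  "deltas": [
    [0.04,0,0,0,0,0],
    [0.088,0,0,0,0,0],
    [0.144,0,0,0,0,0],
    [0.2,0,0,0,0,0],
    [0.24,0,0,0,0,0]
  ]
}}

```text
clock: 3.2
tool_pos: [0.4514, 0.0823, 0.0289]
eef_rot: [-3.141, 0.005, 3.135]
contact_force: [6.5, -0.5, -2.0]
width: 0.0929
finger_force: 2.9
```

{"fn": "carry_out", "kwargs": {
  "deltas": [
    [0,0,0,0,0,0],
    [0,0,0,0,0,0]
  ]
}}

```text
clock: 3.4
tool_pos: [0.4514, 0.0824, 0.0286]
eef_rot: [3.142, 0.003, 3.135]
contact_force: [3.5, 0.1, 2.8]
width: 0.0935
finger_force: 2.0
```

```bash
cat > look.py <<'E'
from h import *
import sys
s=arm.sense();print(s["clock"],s["tool_pos"],s["eef_rot"],s["contact_force"],s["width"],s["finger_force"])
o=np.zeros((600,800,3),np.uint8)
for i,(n,(u,v)) in enumerate({"top":(243,180),"scene":(305,220)}.items()):
    c=viewer.camera(n);g=cv2.cvtColor(c["frame"],cv2.COLOR_RGB2GRAY)
    k=c["frame"][v-30:v+30,u-20:u+20,::-1] if len(sys.argv)<3 else c["frame"][v-75:v+75,u-50:u+50,::-1]
    o[:,i*400:i*400+400]=cv2.resize(k,(400,600),interpolation=cv2.INTER_NEAREST)
    xs=np.arange(.62,.73,.001)
    for off in(-.004,.004):
        uv=proj(c,np.c_[xs,np.full_like(xs,.078+off),np.full_like(xs,.046)]).astype(np.float32)
        q=cv2.remap(g,uv[:,0].reshape(1,-1),uv[:,1].reshape(1,-1),cv2.INTER_LINEAR)[0].astype(int)
        print(n,off,[(int(round(x*1e3)),v) for x,v in zip(xs,q) if v<q.max()-35])
cv2.imwrite(f"pics/{sys.argv[1]}.png",o)
E
python3 look.py p1
```

```text
3.4 [0.45141271 0.08238462 0.02863315] [3.14154659 0.00328254 3.1352023 ] [3.52073624 0.08828769 2.75028713] 0.09348367800880818 2.014598697423935
top -0.004 [(620, np.int64(88)), (621, np.int64(100)), (622, np.int64(116)), (623, np.int64(130)), (641, np.int64(132)), (642, np.int64(130)), (643, np.int64(131)), (644, np.int64(132)), (645, np.int64(128)), (646, np.int64(124)), (647, np.int64(121)), (648, np.int64(120)), (649, np.int64(118)), (650, np.int64(104)), (651, np.int64(89)), (652, np.int64(79)), (653, np.int64(89)), (654, np.int64(100)), (655, np.int64(117))]
top 0.004 [(620, np.int64(125)), (650, np.int64(125)), (651, np.int64(103)), (652, np.int64(84)), (653, np.int64(91)), (654, np.int64(99)), (655, np.int64(112)), (656, np.int64(131))]
scene -0.004 [(620, np.int64(130)), (621, np.int64(140)), (622, np.int64(150)), (623, np.int64(160)), (624, np.int64(160)), (625, np.int64(160)), (626, np.int64(160)), (627, np.int64(162)), (628, np.int64(166)), (629, np.int64(171)), (630, np.int64(176)), (631, np.int64(179)), (632, np.int64(180)), (633, np.int64(180)), (634, np.int64(180)),
[... 369 characters left out ...]
33)), (652, np.int64(126)), (653, np.int64(117)), (654, np.int64(117)), (655, np.int64(138)), (656, np.int64(158)), (657, np.int64(177))]
scene 0.004 [(620, np.int64(133)), (621, np.int64(138)), (622, np.int64(140)), (623, np.int64(144)), (624, np.int64(145)), (625, np.int64(143)), (626, np.int64(141)), (627, np.int64(141)), (628, np.int64(142)), (629, np.int64(143)), (630, np.int64(145)), (631, np.int64(149)), (632, np.int64(155)), (633, np.int64(162)), (634, np.int64(168)), (649, np.int64(169)), (650, np.int64(152)), (651, np.int64(136)), (652, np.int64(126)), (653, np.int64(117)), (654, np.int64(108)), (655, np.int64(119)), (656, np.int64(137)), (657, np.int64(156)), (658, np.int64(171))]
```

View pics/p1.png

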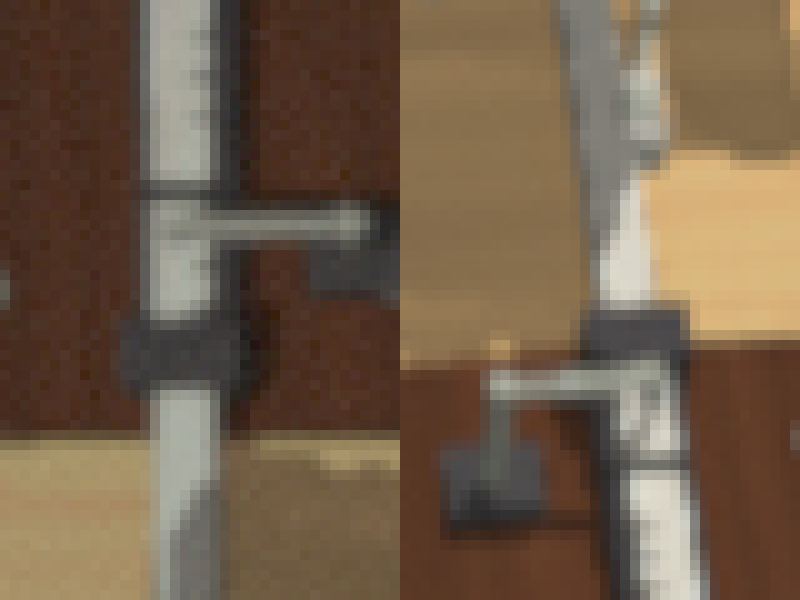

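The top panel shows the line at row 188, now just above the arch bar at row 224. In the scene panel the line is at (660,464) and the needle goes down from (650,370) to about (645,405). The line has about 12 mm to go.

In the tool's units: 0.0125 m / 0.25 = 0.05, 0.01 m / 0.25 = 0.04.

{"fn": "carry_out", "kwargs": {
  "deltas": [
    [0.02,0,0,0,0,0],
    [0.04,0,0,0,0,0],
    [0.05,0,0,0,0,0],
    [0.05,0,0,0,0,0],
    [0.05,0,0,0,0,0]
  ]
}}

```text
clock: 4.0
tool_pos: [0.4386, 0.0825, 0.028]
eef_rot: [3.142, 0.002, 3.136]
contact_force: [4.7, -0.3, 2.8]
width: 0.0931
finger_force: 2.6
```

```bash
python3 look.py p2; python3 - <<'E'
from h import *
for n,(a,b) in {"top":(223,150),"scene":(285,190)}.items():
    c=dict(np.load(f"{n}0.npz"))
    for X in [(.64,.078,.077),(.64,.078,.05),(.64,.078,.046),(.64,.07,.046),(.64,.086,.046)]: print(n,X,((proj(c,X)[0]-[a,b]+.5)*10).round(0))
E
```

```text
4.0 [0.43864046 0.08248862 0.02796125] [3.14157828e+00 1.50583347e-03 3.13555798e+00] [ 4.65013384 -0.28529312  2.846638  ] 0.09306379303861934 2.589908391237259
top -0.004 [(620, np.int64(103)), (621, np.int64(121)), (637, np.int64(129)), (638, np.int64(112)), (639, np.int64(98)), (640, np.int64(100)), (641, np.int64(103)), (642, np.int64(110)), (643, np.int64(119)), (644, np.int64(129)), (645, np.int64(127)), (646, np.int64(126)), (647, np.int64(129))]
top 0.004 [(620, np.int64(125)), (637, np.int64(129)), (638, np.int64(107)), (639, np.int64(89)), (640, np.int64(94)), (641, np.int64(100)), (642, np.int64(109)), (643, np.int64(123))]
scene -0.004 [(620, np.int64(121)), (621, np.int64(133)), (622, np.int64(144)), (623, np.int64(156)), (624, np.int64(157)), (625, np.int64(158)), (626, np.int64(158)), (627, np.int64(162)), (628, np.int64(169)), (629, np.int64(176)), (635, np.int64(178)), (636, np.int64(166)), (637, np.int64(154)), (638, np.int64(135)), (639, np.int64(117)), (640, np.int64(100)), (641, np.int64(101)), (642, np.int64(106)), (643, np.int64(111)), (644, np.int64(121)), (6
[... 324 characters left out ...]
 np.int64(147)), (631, np.int64(149)), (632, np.int64(152)), (633, np.int64(156)), (634, np.int64(158)), (635, np.int64(152)), (636, np.int64(143)), (637, np.int64(135)), (638, np.int64(128)), (639, np.int64(122)), (640, np.int64(115)), (641, np.int64(113)), (642, np.int64(129)), (643, np.int64(147)), (644, np.int64(164))]
top (0.64, 0.078, 0.077) [171. 225.]
top (0.64, 0.078, 0.05) [182. 239.]
top (0.64, 0.078, 0.046) [183. 241.]
top (0.64, 0.07, 0.046) [214. 240.]
top (0.64, 0.086, 0.046) [152. 241.]
scene (0.64, 0.078, 0.077) [260. 372.]
scene (0.64, 0.078, 0.05) [253. 417.]
scene (0.64, 0.078, 0.046) [252. 424.]
scene (0.64, 0.07, 0.046) [225. 426.]
scene (0.64, 0.086, 0.046) [279. 422.]
```

View pics/p2.png

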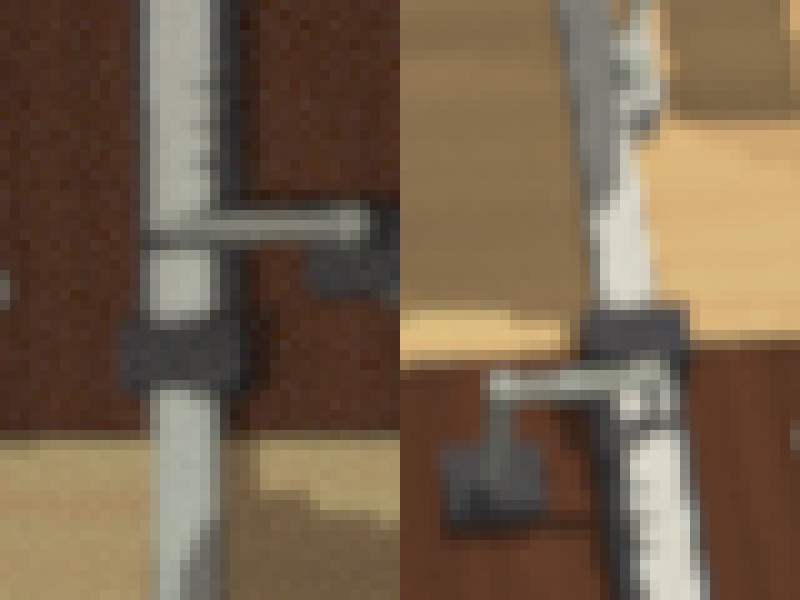

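The line now sits at row 238 in the top panel and row 423 in the scene panel. The predicted places for the tip are 239–241 and 417–424, so it is within about 1 mm. Hold, then squeeze.

{"fn": "carry_out", "kwargs": {
  "deltas": [
    [0,0,0,0,0,0],
    [0,0,0,0,0,0],
    [0,0,0,0,0,0]
  ]
}}

```text
clock: 4.4
tool_pos: [0.4386, 0.0825, 0.0279]
eef_rot: [-3.142, 0.001, 3.136]
contact_force: [5.8, -0.8, 4.8]
width: 0.0929
finger_force: 2.5
```

{"fn": "carry_out", "kwargs": {
  "deltas": [
    [0,0,0,0,0,0],
    [0,0,0,0,0,0],
    [0,0,0,0,0,0],
    [0,0,0,0,0,0],
    [0,0,0,0,0,0]
  ],
  "claw": 0.035
}}

```text
clock: 4.9
tool_pos: [0.4376, 0.082, 0.0273]
eef_rot: [-3.14, -0.001, 3.137]
contact_force: [5.5, -4.1, -0.1]
width: 0.0577
finger_force: 2.2
```

{"fn": "carry_out", "kwargs": {
  "deltas": [
    [0,0,0,0,0,0],
    [0,0,0,0,0,0],
    [0,0,0,0,0,0],
    [0,0,0,0,0,0],
    [0,0,0,0,0,0]
  ],
  "claw": 0.0
}}

```text
clock: 5.4
tool_pos: [0.4378, 0.0803, 0.0275]
eef_rot: [-3.137, -0.0, 3.138]
contact_force: [3.6, -13.3, -1.5]
width: 0.0207
finger_force: 31.8
```

{"fn": "carry_out", "kwargs": {
  "deltas": [
    [0,0,0,0,0,0],
    [0,0,0,0,0,0],
    [0,0,0,0,0,0],
    [0,0,0,0,0,0],
    [0,0,0,0,0,0]
  ]
}}

```text
clock: 5.9
tool_pos: [0.4378, 0.0803, 0.0275]
eef_rot: [-3.138, -0.0, 3.137]
contact_force: [4.2, -14.4, -2.1]
width: 0.0207
finger_force: 32.0
```

```bash
python3 look.py p3 wide
```

```text
5.9 [0.43783933 0.08029327 0.02751665] [-3.13799488e+00 -1.94313659e-04  3.13725881e+00] [  4.22676574 -14.39000163  -2.08797063] 0.02069760229113794 31.97197627276182
top -0.004 [(620, np.int64(97)), (621, np.int64(114)), (622, np.int64(131)), (638, np.int64(121)), (639, np.int64(108)), (640, np.int64(108)), (641, np.int64(107)), (642, np.int64(112)), (643, np.int64(120)), (644, np.int64(128)), (645, np.int64(126)), (646, np.int64(125)), (647, np.int64(127))]
top 0.004 [(620, np.int64(124)), (638, np.int64(125)), (639, np.int64(112)), (640, np.int64(109)), (641, np.int64(106)), (642, np.int64(111)), (643, np.int64(123))]
scene -0.004 [(620, np.int64(125)), (621, np.int64(136)), (622, np.int64(147)), (623, np.int64(158)), (624, np.int64(158)), (625, np.int64(159)), (626, np.int64(159)), (627, np.int64(162)), (628, np.int64(169)), (629, np.int64(176)), (636, np.int64(178)), (637, np.int64(168)), (638, np.int64(149)), (639, np.int64(131)), (640, np.int64(112)), (641, np.int64(107)), (642, np.int64(103)), (643, np.int64(101)), (644, np.int64(108)), (645, np.int64(126)), (646, np.int64(142)), (647, np.int64(161)), (648, np.int64(174))]
scene 0.004 [(620, np.int64(133)), (621, np.int64(138)), (622, np.int64(140)), (623, np.int64(144)), (624, np.int64(146)), (625, np.int64(143)), (626, np.int64(142)), (627, np.int64(141)), (628, np.int64(142)), (629, np.int64(143)), (630, np.int64(146)), (631, np.int64(148)), (632, np.int64(152)), (633, np.int64(157)), (634, np.int64(161)), (635, np.int64(156)), (636, np.int64(150)), (637, np.int64(144)), (638, np.int64(136)), (639, np.int64(128)), (640, np.int64(118)), (641, np.int64(113)), (642, np.int64(127)), (643, np.int64(142)), (644, np.int64(156)), (645, np.int64(168))]
```

View pics/p3.png

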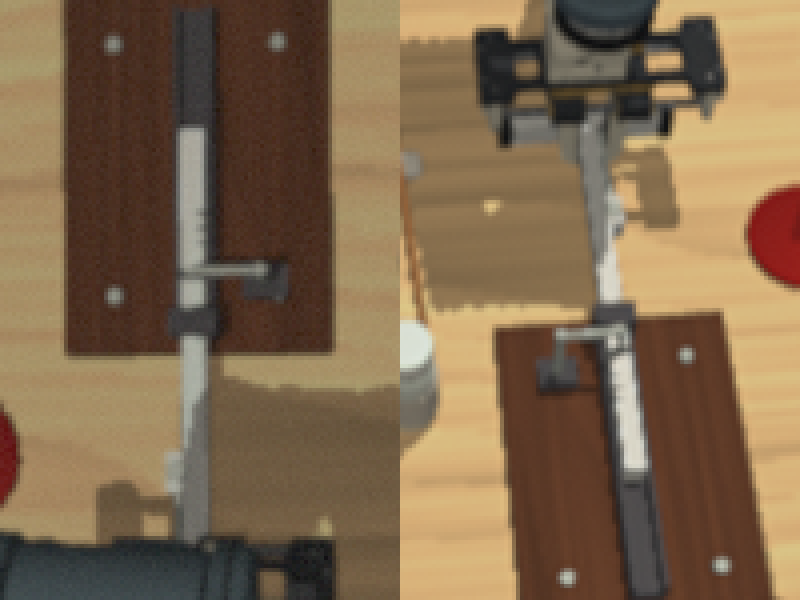

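The leg and lever are pinched (20.7 mm opening, 32 N). The line reads x ≈ 0.6405 in both views, still under the tip. Handing in.

```bash
python3 -c "
from workcell import arm
print(arm.sign_off())"
```

```text
the job is handed in; nothing more can be done
None
```

I handed the job in at about 6 s of the 32 s allowed: the leg is out with its line within about 1 mm of the pointer tip (measured from both cameras), and the gripper holds leg and lever with about 32 N at a 20.7 mm opening, so the lever is shut; no verdict came back.

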